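Sweep the ring blanks into the pan

TASK

With your closed fingers, sweep the three brass ring blanks across the bench into the aluminium sweep-up pan, through its open side, so that all three finally lie flat on its floor, wholly inside it. Do not pick any of them up: they are to slide on the bench all the way. Leave the pumice stone, the white vial and the black eyepiece tube where they are.

Things in the scene. Friction and masses are not known exactly. Their poses are not given: they have to be found in the camera images.
- sweep_pan: three-sided aluminium sheet pan, screwed to the bench (does not move). Inside 140 mm wide (its x), 110 mm deep (its y); walls 3 mm thick, 18 mm high (rolled rims reach 20.5) on its +y, +x and -x sides; -y side open over the full width. Outside each side wall a 16 mm fixing tab, 5 mm high. Floor level with the bench, no step at the mouth. Origin: centre of its floor, on the bench; z up.
- pan_mouth (a point): middle of the pan's open side, on the bench, 55 mm from the pan's origin along its -y; same axes as the pan. Rings go in along the pan's +y.
- ring_near: one of three equal brass ring blanks lying flat on the bench: a plain band 28 mm outside, 21 mm inside, 9 mm high, 20 g. Origin: centre of its underside, z up. Of the two that start nearer the pan, this is the one closer to the robot.
- ring_mid: one of three equal brass ring blanks lying flat on the bench: a plain band 28 mm outside, 21 mm inside, 9 mm high, 20 g. Origin: centre of its underside, z up. This one starts farthest to the right, behind the other two as seen from the pan.
- ring_far: one of three equal brass ring blanks lying flat on the bench: a plain band 28 mm outside, 21 mm inside, 9 mm high, 20 g. Origin: centre of its underside, z up. Of the two that start nearer the pan, this is the one farther from the robot.
- pumice: grey-brown pumice stone, 29 x 30 mm, 27 mm high, loose on the bench, to be left alone. Origin: centre of its underside.
- vial_1: white plastic vial standing upright, 17 mm across, 42 mm high, loose, to be left alone. Origin: centre of its underside.
- lens_tube: black eyepiece tube lying on its side, 22 x 29 mm, 22 mm high, loose, to be left alone. Origin: centre of its underside.

How it is judged:
By the outcome, as a careful person would: the job done as asked, in the order asked, and still so for the second after the job is handed in, with the robot touching nothing.
It also fails if it takes over 64 s, if anything falls off the work surface, if the arm or the gripper's body presses on something with over 40 N, if the wrist force passes 120 N, or if a joint passes its speed limit or range.

ROBOT

A 7-joint arm with a two-finger parallel gripper is mounted at the origin on a cart in front of the work surface, level with it; the furniture and walls round the work are solid. World frame = base frame: x ahead of the robot, y to its left, z up, the work surface at z = 0. Lengths are in m, angles in rad, forces in N, time in s.
With the tool pointing down it reaches from about 0.4 to 0.85 m from the base axis. Payload 10.4 kg.
Tool frame: the origin (TCP) lies at the very end of the fingers, on their centre line; the grasp point (between the pads) lies 19 mm behind it; z points along the fingers, y is the direction in which the jaws open and shut (so a half turn about z gives the same grasp; the last joint's range is limited). The gripper opens to 87 mm and grips with 3 to 60 N. Pads are 19 mm wide; open, the fingers measure 117 mm over their backs; the gripper's body (75 mm by 190 mm) begins 51 mm behind the grasp point.
Start: joints at [1.272, 0.332, -0.065, 1.46, 0.022, 1.35, -0.088], TCP at [0.17, -0.601, 0.223] pointing down, gripper open.
Joint ranges: [-2.6, 2.6], [-0.5, 2.12], [-1.47, 1.34], [0.16, 2.42], [-1.27, 4.41], [0.06, 2.06], [-2.6, 2.6]. Speed limits (rad/s): [2.22, 2.22, 2.79, 2.79, 3.14, 3.14, 3.14].

INTERFACE

Orientations are given as a unit quaternion [w, x, y, z].
In Python, from station import manip gives the robot as it stands.
- The arm moves only by the shell command python3 -m inch 'ROWS' [FORCE]. ROWS is JSON, a list of rows, each an object with "dp": the shift along the world's x, y, z in units of 40 mm (1.0 is 40 mm), a list of three; "yaw": the turn about the world's z in degrees; "gripper": the opening in per cent of the stroke, from 0 (shut) to 100 (fully open). In form: [{"dp": [tx, ty, tz], "yaw": yaw, "gripper": gripper}, ...]. A call has 1 to 20 rows; each row is the pose to reach, as a shift and turn from the pose measured when the call began; what a row does not reach only later rows make up. A row lasts 1/8 s, in which the tool goes at most 62.5 mm and 10.7 degrees, less where a joint would pass 70% of its speed; a pose out of reach is approached as far as the arm can. A call with a gripper value outside its range is refused whole. The fingers move at their own pace and stop on an object; FORCE is the grip in N (left out, the last holds). Time passes only in rows, so rows that repeat a pose let the fingers close. It gives the time, the measured TCP pose, the force and the opening at its end, in the units of the state.
- manip.get_state(): the state, without advancing time (a new reading comes with each control period).
- manip.get_image(name): name is "scene" or "top" or "wrist"; returns a dict with "img" (400x640x3 uint8, red, green, blue), "depth" (400x640 float32, m along the optical axis (not along the pixel's ray), 0 where there is no reading), "fx", "fy", "cx", "cy" (pixels), "R" (3x3) and "t" (3): a world point X has camera coordinates R X + t. Camera axes: x right, y down, z forward; pixel columns grow to the right and rows downward; lengths in m; the calibration is good to about 2 mm. A picture is of the moment at which its call begins.
- manip.job_done(): hands the job in, once; it reports no verdict.
The state is a dict: "time_s": time; "joint_positions": joint angles; "qd": joint speeds; "joint_efforts": joint torques, N m; "ee_pos": TCP position; "eef_rot": TCP orientation; "ft_force": force on the tool from outside, world axes, zero at the start; "ft_torque": the same for the moment, N m; "finger_gap": finger opening in m.
Only numpy, scipy, OpenCV 4.12 (cv2) and the standard library are available. Lean on these libraries where they do the work, as an engineer would, in place of code of your own. Each camera call takes 0.05 s, during which the arm holds its last target.

## Working session

There is one attempt and no reset: what is moved stays moved. The work goes in short steps, Python scripts to look and compute and a shell command to move; the robot and the scene stay as the last step left them, time stands still between calls to the robot, and variables do not carry over. Pictures are saved under pics/ and viewed, and the job is handed in when it is done.

```bash
ls; mkdir -p pics
python3 - <<'E'
from station import manip
import cv2
s=manip.get_state()
print({k:s[k] for k in ("time_s","ee_pos","eef_rot","ft_force","finger_gap")})
for n in("scene","top","wrist"):
    d=manip.get_image(n); cv2.imwrite(f"pics/{n}0.png",d["img"][:,:,::-1]); print(n,d["fx"],d["cx"],d["cy"],d["R"],d["t"])
E
```

```text
pics
{'time_s': 0.0, 'ee_pos': array([ 0.17009403, -0.60100034,  0.22175306]), 'eef_rot': array([-7.13743688e-04,  9.90503435e-01,  1.37486063e-01, -1.34035445e-04]), 'ft_force': array([-0.80234612, -0.04661484, -1.10488831]), 'finger_gap': 0.08729396247557857}
scene 467.1188158594609 315.770777778029 193.81935995861426 [[ 0.87479508 -0.48376634 -0.02652731]
 [-0.23504407 -0.37587825 -0.89636478]
 [ 0.42366007  0.79037059 -0.44252285]] [-0.48403882  0.22561293  0.59612341]
top 470.81162090466876 327.7509468902193 190.34775710323575 [[-0.0664827  -0.99775568 -0.00797809]
 [-0.96966443  0.06649177 -0.23522273]
 [ 0.2352253  -0.00790218 -0.97190875]] [0.12989363 0.60119334 0.76438282]
wrist 309.1053495994926 317.8456583324383 196.96977328697744 [[ 0.27160009 -0.96240943 -0.00121836]
 [-0.93177796 -0.26327206  0.24995532]
 [-0.24088012 -0.06675264 -0.96825661]] [-0.62613513 -0.02959433  0.38886207]
```

View pics/top0.png

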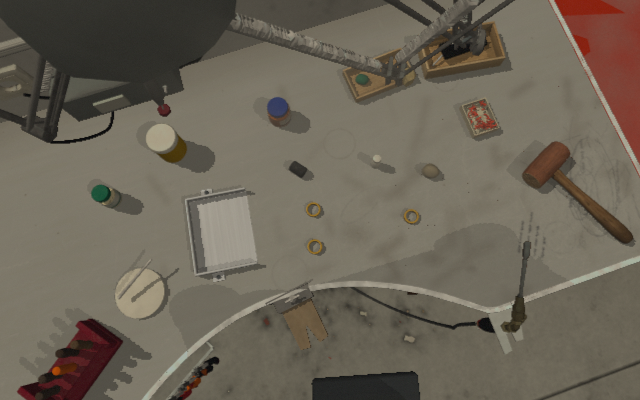

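View pics/scene0.png

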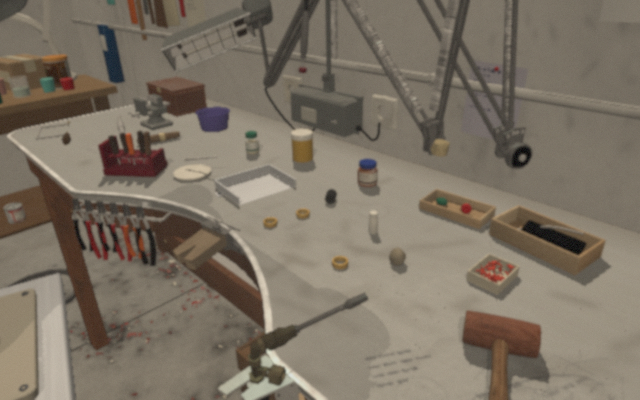

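View pics/wrist0.png

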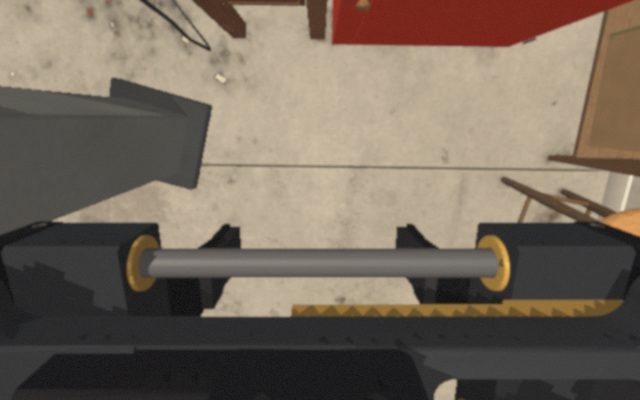

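The top view shows the pan at about (223,233) with its mouth facing right. The rings are at (313,210), (315,247) and (412,216), the tube at (298,170), the vial at (377,159) and the pumice at (430,171). Next I measure them.

```bash
cat > h.py <<'E'
from station import manip
import numpy as np, cv2
def ray(d,u,v,z):
    R=np.array(d["R"]);t=np.array(d["t"]);c=-R.T@t
    r=R.T@np.array([(u-d["cx"])/d["fx"],(v-d["cy"])/d["fy"],1.])
    return c+r*(z-c[2])/r[2]
def proj(d,X):
    p=np.array(d["R"])@np.array(X)+np.array(d["t"]); return d["fx"]*p[0]/p[2]+d["cx"],d["fy"]*p[1]/p[2]+d["cy"]
def rings(d,zc=.0045,roi=None):
    hsv=cv2.cvtColor(d["img"],cv2.COLOR_RGB2HSV)
    m=cv2.inRange(hsv,(12,95,70),(32,255,255))
    m=cv2.morphologyEx(m,cv2.MORPH_CLOSE,np.ones((5,5),np.uint8))
    out=[]
    for c in cv2.findContours(m,cv2.RETR_EXTERNAL,cv2.CHAIN_APPROX_NONE)[0]:
        x,y,w,h=cv2.boundingRect(c)
        if 8<=w<=40 and 6<=h<=40:
            (u,v),_=cv2.minEnclosingCircle(c)
            u,v=x+w/2-.5,y+h/2-.5
            out.append((u,v,w,h,ray(d,u,v,zc)))
    return out
E
python3 - <<'E'
from h import *
np.set_printoptions(precision=4,suppress=True)
for n in("top","scene"):
    d=manip.get_image(n)
    for r in rings(d): print(n,*r)
    if n=="top":
        for nm,u,v,z in(("tube",298,170,.012),("vialtop",377,158,.042),("pumice",430,171,.013),("panBL",186,197,.02),("panTR",244,188,.02),("panBL2",193,274,.02),("panmouthbottom",257,263,.02)): print(nm,ray(d,u,v,z))
        im=cv2.resize(d["img"][140:300,170:450],None,fx=2.85,fy=2.85,interpolation=cv2.INTER_CUBIC); cv2.imwrite("pics/topc.png",im[:,:,::-1])
    else:
        im=cv2.resize(d["img"][150:300,200:430],None,fx=3.4,fy=3.4,interpolation=cv2.INTER_CUBIC); cv2.imwrite("pics/scc.png",im[:,:,::-1])
E
```

```text
top 196.0 380.0 9 9 [0.2986 0.3424 0.0045]
top 57.0 371.0 11 9 [0.3297 0.5882 0.0045]
top 314.0 246.0 15 15 [0.5198 0.1213 0.0045]
top 411.0 216.0 15 15 [ 0.5642 -0.0657  0.0045]
top 313.0 209.0 15 15 [0.5904 0.119  0.0045]
top 535.0 175.0 25 21 [ 0.628  -0.3133  0.0045]
top 545.5 160.0 14 13 [ 0.6566 -0.3387  0.0045]
top 561.0 152.0 17 21 [ 0.6708 -0.3717  0.0045]
top 172.0 148.0 29 29 [0.7318 0.3894 0.0045]
top 478.5 124.5 10 10 [ 0.7388 -0.2193  0.0045]
top 277.5 117.0 20 7 [0.7826 0.1788 0.0045]
top 475.0 110.5 15 10 [ 0.7689 -0.2165  0.0045]
top 409.0 72.0 13 23 [ 0.8623 -0.094   0.0045]
top 387.0 56.0 27 17 [ 0.9015 -0.0526  0.0045]
tube [0.6674 0.1432 0.012 ]
vialtop [ 0.6718 -0.0073  0.042 ]
pumice [ 0.6477 -0.1101  0.013 ]
panBL [0.6266 0.3567 0.02  ]
panTR [0.6367 0.2468 0.02  ]
panBL2 [0.4819 0.3433 0.02  ]
panmouthbottom [0.4939 0.2265 0.02  ]
scene 250.0 350.0 27 35 [ 0.3587 -0.1753  0.0045]
scene 339.5 262.0 16 13 [ 0.5626 -0.0655  0.0045]
scene 176.5 244.0 26 19 [0.3402 0.1352 0.0045]
scene 270.0 222.0 13 11 [0.518  0.1198 0.0045]
scene 149.5 212.5 10 6 [0.3223 0.2861 0.0045]
scene 302.0 213.5 13 10 [0.5869 0.1176 0.0045]
scene 439.5 146.5 14 14 [1.0734 0.2554 0.0045]
scene 302.0 151.0 21 23 [0.7473 0.4265 0.0045]
scene 160.5 143.0 34 21 [0.4354 0.7035 0.0045]
scene 183.5 105.0 24 19 [0.5981 1.0734 0.0045]
scene 139.5 14.0 10 29 [1.1681 5.1136 0.0045]
```

View pics/topc.png

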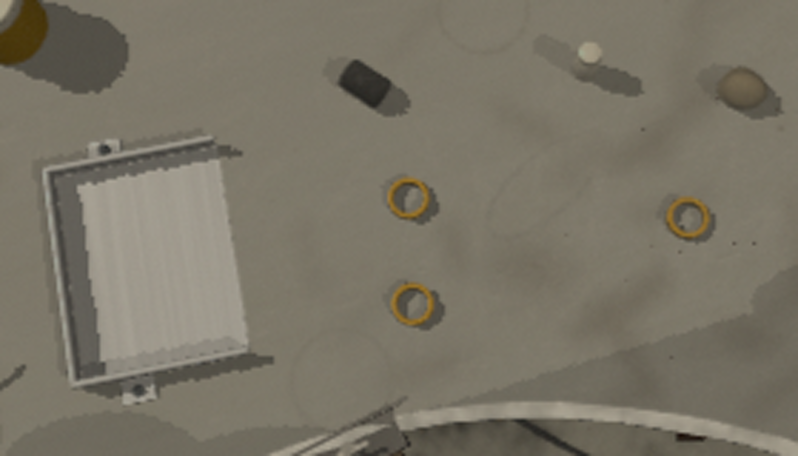

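View pics/scc.png

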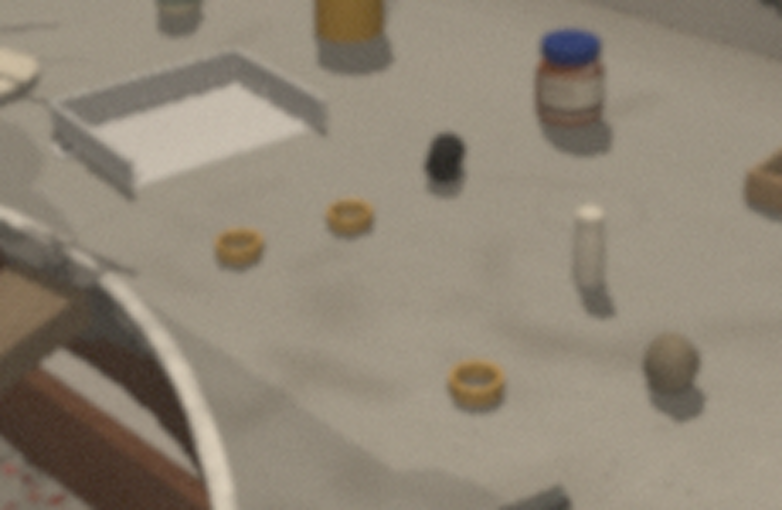

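Run:
```python
from h import *
np.set_printoptions(precision=4,suppress=True)
d=manip.get_image("top")
P=[ray(d,170+x/2.85,140+y/2.85,.0195)[:2] for x,y in((46,170),(211,139),(247,349),(73,384))]
print(P); bf,mf,mn,bn=P
ex=(mf-mn+bf-bn); ex/=np.linalg.norm(ex); print("yaw",np.degrees(np.arctan2(ex[1],ex[0])), "mouth",(mf+mn)/2, "back",(bf+bn)/2,"w",np.linalg.norm(mf-mn),np.linalg.norm(bf-bn),"l",np.linalg.norm(mf-bf),np.linalg.norm(mn-bn))
for n in("top","scene"):
    d=manip.get_image(n); D=d["depth"]; v,u=np.nonzero(D>0); z=D[v,u]
    C=np.c_[(u-d["cx"])/d["fx"]*z,(v-d["cy"])/d["fy"]*z,z]; W=(C-d["t"])@d["R"]
    k=(W[:,2]>.06)&(W[:,0]>.1)&(W[:,0]<.9)&(abs(W[:,1])<.6)
    H={}
    for p in W[k]: 
        q=(round(p[0]*10)/10,round(p[1]*10)/10); H.setdefault(q,[]).append(p[2])
    print(n,{q:(len(a),round(float(min(a)),2),round(float(max(a)),2)) for q,a in sorted(H.items()) if len(a)>10})
```

```text
[array([0.6216, 0.3566]), array([0.6353, 0.2468]), array([0.495 , 0.2272]), array([0.4803, 0.3387])]
yaw 7.576644718760072 mouth [0.5651 0.237 ] back [0.551  0.3476] w 0.14164327602592242 0.14241430672237398 l 0.11057476933212607 0.11250259647419847
top {(0.3, 0.5): (175, 0.06, 0.1), (0.3, 0.6): (521, 0.06, 0.1), (0.4, -0.2): (304, 0.06, 0.08), (0.4, 0.5): (336, 0.06, 0.11), (0.5, -0.2): (180, 0.07, 0.09), (0.5, 0.2): (5999, 0.63, 0.7), (0.6, 0.1): (550, 0.63, 0.67), (0.6, 0.2): (8185, 0.63, 0.7), (0.7, -0.1): (1049, 0.29, 0.42), (0.7, 0.0): (30, 0.4, 0.41), (0.7, 0.1): (398, 0.29, 0.37), (0.7, 0.2): (542, 0.34, 0.4), (0.7, 0.3): (444, 0.24, 0.34), (0.7, 0.4): (834, 0.06, 0.34), (0.7, 0.5): (1913, 0.06, 0.34), (0.7, 0.6): (303, 0.18, 0.24), (0.8, -0.2): (452, 0.16, 0.22), (0.8, -0.1): (1321, 0.15, 0.4), (0.8, 0.0): (1700, 0.15, 0.4), (0.8, 0.1): (933, 0.24, 0.36), (0.8, 0.2): (229, 0.33, 0.4), (0.8, 0.4): (1086, 0.06, 0.14), (0.8, 0.5): (2201, 0.06, 0.34), (0.8, 0.6): (403, 0.14, 0.23), (0.9, 0.3): (18, 0.06, 0.07), (0.9, 0.4): (31, 0.06, 0.1), (0.9, 0.6): (511, 0.12, 0.26)}
scene {(0.3, 0.5): (128, 0.06, 0.1), (0.3, 0.6): (298, 0.06, 0.1), (0.4, -0.2): (529, 0.06, 0.08), (0.4, 0.5): (228, 0.06, 0.11), (0.5, -0.2): (302, 0.07, 0.09), (0.7, -0.1): (1202, 0.28, 0.4), (0.7, 0.0): (17, 0.39, 0.4), (0.7, 0.1): (350, 0.27, 0.36), (0.7, 0.2): (275, 0.33, 0.39), (0.7, 0.3): (439, 0.24, 0.39), (0.7, 0.4): (449, 0.06, 0.36), (0.7, 0.5): (843, 0.06, 0.33), (0.7, 0.6): (160, 0.19, 0.3), (0.8, -0.2): (1011, 0.16, 0.24), (0.8, -0.1): (3837, 0.15, 0.4), (0.8, 0.0): (1704, 0.14, 0.4), (0.8, 0.1): (586, 0.23, 0.36), (0.8, 0.2): (67, 0.33, 0.39), (0.8, 0.3): (22, 0.06, 0.14), (0.8, 0.4): (2268, 0.06, 0.38), (0.8, 0.5): (1005, 0.06, 0.29), (0.8, 0.6): (91, 0.13, 0.23), (0.9, 0.3): (96, 0.06, 0.23), (0.9, 0.4): (1567, 0.06, 0.37), (0.9, 0.5): (1376, 0.14, 0.37), (0.9, 0.6): (606, 0.14, 0.36)}
```

```bash
python3 -m inch '[{"dp":[0,0,0.5],"yaw":0,"gripper":0},{"dp":[1,2,0.5],"yaw":10,"gripper":0},{"dp":[2,3.5,0.5],"yaw":20,"gripper":0},{"dp":[3,5,0.5],"yaw":30,"gripper":0},{"dp":[4,6.5,0.5],"yaw":40,"gripper":0},{"dp":[5,8,0.5],"yaw":50,"gripper":0},{"dp":[6,9,0.5],"yaw":60,"gripper":0},{"dp":[6.5,9,0.5],"yaw":70,"gripper":0},{"dp":[7,9,0.5],"yaw":74,"gripper":0},{"dp":[7,9,0.5],"yaw":74,"gripper":0},{"dp":[7,9,0.5],"yaw":74,"gripper":0}]'
```

```text
time_s: 1.78
ee_pos: [0.4494, -0.242, 0.2423]
eef_rot: [-0.0, 0.709, 0.705, -0.0]
ft_force: [0.1, -1.3, 0.1]
finger_gap: 0.0002
```

Run:
```python
from h import *
np.set_printoptions(precision=3,suppress=True)
for n in("top","scene"):
    d=manip.get_image(n); D=d["depth"]; v,u=np.nonzero(D>0); z=D[v,u]
    C=np.c_[(u-d["cx"])/d["fx"]*z,(v-d["cy"])/d["fy"]*z,z]; W=(C-d["t"])@d["R"]
    k=(W[:,2]>.5)&(W[:,0]>.1)&(W[:,0]<.9)&(W[:,1]<.6)&(W[:,1]>0.0)
    if k.any(): print(n,"high",W[k].min(0),W[k].max(0))
    for y in np.arange(-.2,.5,.05):
        k=(W[:,2]>.15)&(W[:,2]<.5)&(W[:,0]>.1)&(W[:,0]<1)&(abs(W[:,1]-y)<.025)
        if k.sum()>5:
            a=W[k]; i=np.argsort(a[:,0])[3]; print(n,round(y,2),k.sum(),"minx at",a[i])
    cv2.imwrite(f"pics/{n}1.png",d["img"][:,:,::-1])
print(manip.get_state()["joint_positions"])
d=manip.get_image("wrist");cv2.imwrite(f"pics/wrist1.png",d["img"][:,:,::-1])
```

```text
top high [0.542 0.141 0.631] [0.591 0.249 0.704]
top -0.2 6546 minx at [ 0.356 -0.22   0.356]
top -0.15 680 minx at [ 0.727 -0.126  0.422]
top -0.1 997 minx at [ 0.728 -0.123  0.414]
top -0.05 1871 minx at [ 0.74  -0.075  0.372]
top -0.0 651 minx at [0.746 0.009 0.411]
top 0.05 538 minx at [0.751 0.072 0.277]
top 0.1 659 minx at [0.745 0.123 0.333]
top 0.15 830 minx at [0.741 0.168 0.371]
top 0.2 335 minx at [0.738 0.183 0.385]
top 0.3 405 minx at [0.697 0.321 0.247]
top 0.35 39 minx at [0.698 0.326 0.245]
top 0.45 660 minx at [0.726 0.473 0.267]
scene -0.2 1736 minx at [ 0.353 -0.213  0.355]
scene -0.15 1699 minx at [ 0.795 -0.163  0.213]
scene -0.1 2658 minx at [ 0.728 -0.121  0.398]
scene -0.05 2129 minx at [ 0.739 -0.073  0.361]
scene -0.0 457 minx at [0.748 0.    0.395]
scene 0.05 1523 minx at [0.752 0.073 0.291]
scene 0.1 2442 minx at [0.743 0.118 0.329]
scene 0.15 489 minx at [0.743 0.135 0.341]
scene 0.2 1139 minx at [0.95  0.221 0.234]
scene 0.25 1222 minx at [0.936 0.272 0.313]
scene 0.3 1004 minx at [0.924 0.325 0.331]
scene 0.35 618 minx at [0.889 0.362 0.221]
scene 0.4 132 minx at [0.906 0.385 0.26 ]
[ 0.881  0.101 -0.506  1.707  0.051  1.347  0.36 ]
```

View pics/scene1.png

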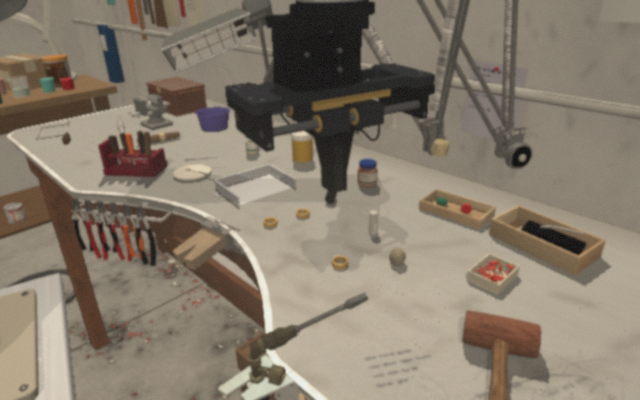

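View pics/top1.png

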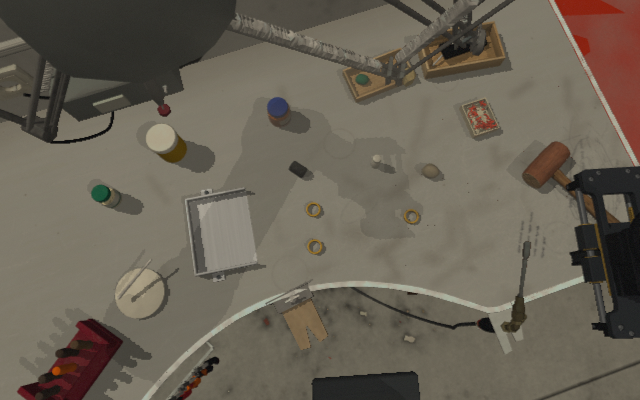

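View pics/wrist1.png

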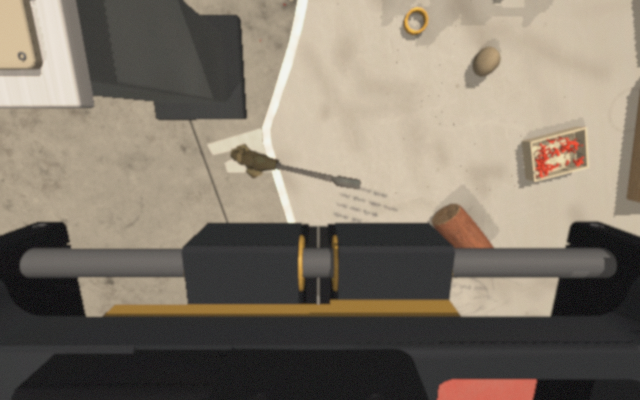

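The scene view shows the closed fingers pointing down near (330,190), with the rings still at their places in the top view. The lamp's parts are well clear if I stay low. Now I go behind ring_near.

```bash
python3 -m inch '[{"dp":[0.5,1.5,0],"yaw":0,"gripper":0},{"dp":[0.8,3,0],"yaw":0,"gripper":0},{"dp":[1.1,4.5,-0.5],"yaw":0,"gripper":0},{"dp":[1.4,5.7,-1.5],"yaw":0,"gripper":0},{"dp":[1.7,6.8,-2.5],"yaw":0,"gripper":0},{"dp":[1.72,7.4,-3.8],"yaw":0,"gripper":0},{"dp":[1.72,7.4,-5],"yaw":0,"gripper":0},{"dp":[1.72,7.4,-5],"yaw":0,"gripper":0},{"dp":[1.72,7.4,-5],"yaw":0,"gripper":0}]'
python3 - <<'E'
from h import *
for n in("top","scene"):
    d=manip.get_image(n);cv2.imwrite(f"pics/{n}2.png",d["img"][:,:,::-1])
E
```

```text
time_s: 3.05
ee_pos: [0.5191, 0.0532, 0.0444]
eef_rot: [0.001, 0.71, 0.705, 0.0]
ft_force: [0.6, -0.1, -0.5]
finger_gap: 0.0003
```

View pics/scene2.png

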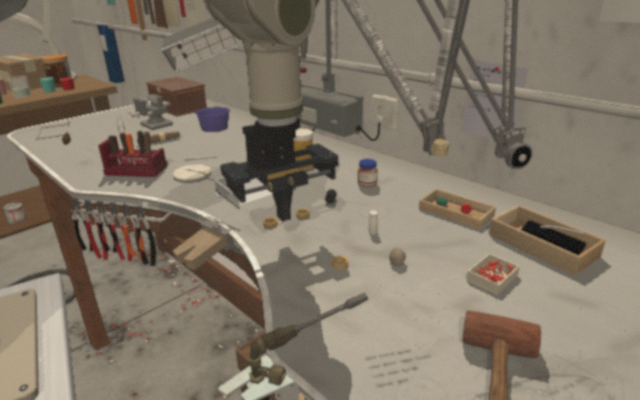

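View pics/top2.png

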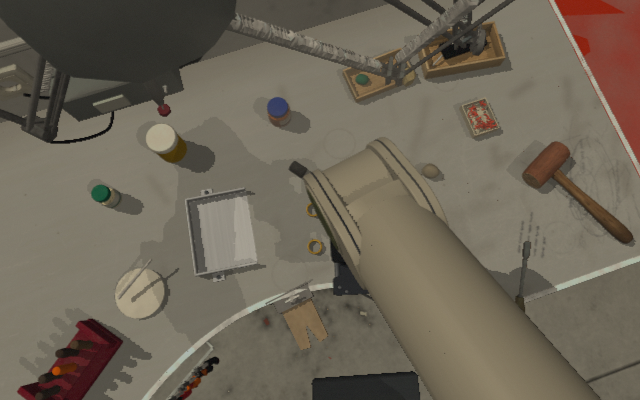

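The scene view shows the fingers at (285,215), behind ring_near (270,222) and clear of it. Now I lower and check the height.

```bash
python3 -m inch '[{"dp":[0,0,-0.6],"yaw":0,"gripper":0},{"dp":[0,0,-1],"yaw":0,"gripper":0},{"dp":[0,0,-1],"yaw":0,"gripper":0}]'
```

```text
time_s: 3.52
ee_pos: [0.5193, 0.053, 0.0046]
eef_rot: [0.001, 0.71, 0.704, 0.0]
ft_force: [-0.9, 0.3, 0.6]
finger_gap: 0.0005
```

```bash
python3 -m inch '[{"dp":[0,0.5,-0.03],"yaw":0,"gripper":0},{"dp":[0,0.95,-0.03],"yaw":0,"gripper":0},{"dp":[0,1.15,-0.03],"yaw":0,"gripper":0},{"dp":[0,1.3,-0.03],"yaw":0,"gripper":0},{"dp":[0,1.5,-0.03],"yaw":0,"gripper":0},{"dp":[0,1.7,-0.03],"yaw":0,"gripper":0},{"dp":[0,1.9,-0.03],"yaw":0,"gripper":0},{"dp":[0,2.1,-0.03],"yaw":0,"gripper":0},{"dp":[0,2.3,-0.03],"yaw":0,"gripper":0},{"dp":[0,2.5,-0.03],"yaw":0,"gripper":0}]'
cat > look.py <<'E'
import sys
from h import *
np.set_printoptions(precision=4,suppress=True)
M=np.array([.565,.237]);a=np.radians(7.6);ex=np.array([np.cos(a),np.sin(a)]);ey=np.array([-ex[1],ex[0]])
print("tcp",manip.get_state()["ee_pos"])
for n in("top","scene"):
    d=manip.get_image(n)
    for r in rings(d):
        p=r[4][:2]
        if .45<p[0]<.68 and -.12<p[1]<.37: print(n,r[:4],p,"local",(p-M)@ex,(p-M)@ey)
    im=d["img"][140:300,170:450] if n=="top" else d["img"][150:300,200:430]
    im=cv2.resize(im,None,fx=2.8,fy=2.8,interpolation=cv2.INTER_CUBIC); cv2.imwrite(f"pics/{n}_{sys.argv[1]}.png",im[:,:,::-1])
E
python3 look.py a
```

```text
time_s: 4.78
ee_pos: [0.5193, 0.1535, 0.0034]
eef_rot: [0.001, 0.71, 0.704, 0.0]
ft_force: [1.1, -0.4, -0.2]
finger_gap: 0.0004
tcp [0.5193 0.1535 0.0034]
top (411.0, 216.0, 15, 15) [ 0.5642 -0.0657] local -0.04082245153570099 -0.2999801022722552
scene (339.5, 262.0, 16, 13) [ 0.5626 -0.0655] local -0.04239716898448424 -0.2994931275001495
scene (302.0, 213.5, 13, 10) [0.5869 0.1176] local 0.005957851260168744 -0.12126911382352294
```

View pics/scene_a.png

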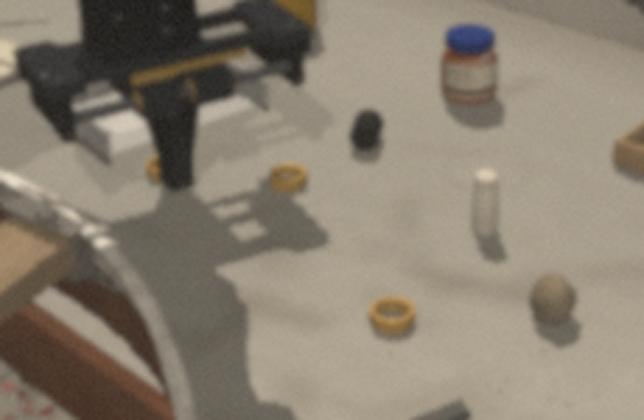

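View pics/top_a.png

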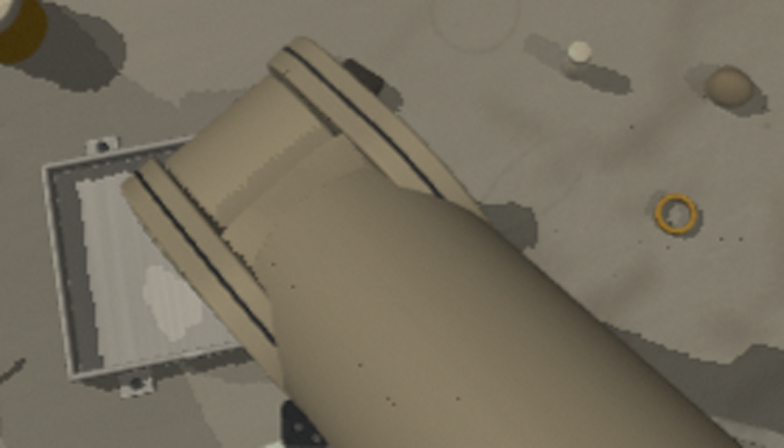

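In the scene crop ring_near's left edge shows at crop (150,167), just ahead of the finger. The wrist camera may give a better view.

Run:
```python
from h import *
d=manip.get_image("scene"); u,v=proj(d,[.519,.177,.0045]); print((u-200)*2.8,(v-150)*2.8)
th=np.linspace(0,6.28,50); q=[proj(d,[.519+.014*np.cos(t),.177+.014*np.sin(t),z]) for t in th for z in(0,.009)]; q=np.array(q); print((q.min(0)-[200,150])*2.8,(q.max(0)-[200,150])*2.8)
w=manip.get_image("wrist");cv2.imwrite("pics/wa.png",w["img"][:,:,::-1]); print(proj(w,[.519,.177,.0045]))
```

```text
165.42745049535006 168.02515862194443
[145.62526121 153.64327273] [185.12884468 182.71304339]
(np.float64(316.2083751542762), np.float64(199.8093734216082))
```

View pics/wa.png

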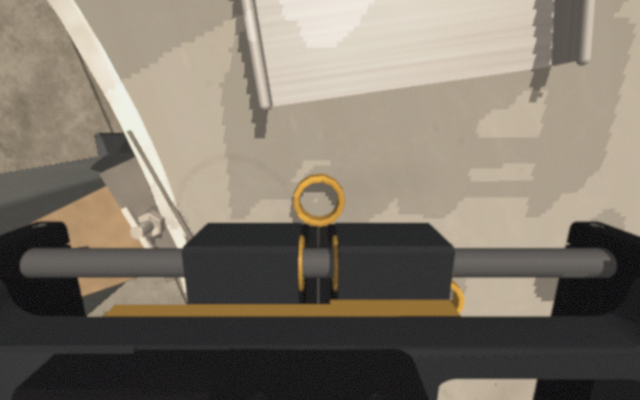

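The wrist view shows the ring centred ahead of the fingers at (319,200), with the pan mouth's near corner at (267,105). I carry on straight into the pan.

```bash
python3 -m inch '[{"dp":[0,0.2,0],"yaw":0,"gripper":0},{"dp":[0,0.4,0],"yaw":0,"gripper":0},{"dp":[0,0.6,0],"yaw":0,"gripper":0},{"dp":[0,0.8,0],"yaw":0,"gripper":0},{"dp":[0,1.0,0],"yaw":0,"gripper":0},{"dp":[0,1.2,0],"yaw":0,"gripper":0},{"dp":[0,1.4,0],"yaw":0,"gripper":0},{"dp":[0,1.6,0],"yaw":0,"gripper":0},{"dp":[0,1.8,0],"yaw":0,"gripper":0},{"dp":[0,2.0,0],"yaw":0,"gripper":0},{"dp":[0,2.2,0],"yaw":0,"gripper":0},{"dp":[0,2.4,0],"yaw":0,"gripper":0},{"dp":[0,2.55,0],"yaw":0,"gripper":0},{"dp":[0,2.7,0],"yaw":0,"gripper":0},{"dp":[0,2.8,0],"yaw":0,"gripper":0},{"dp":[0,2.85,0],"yaw":0,"gripper":0}]'
cat > w.py <<'E'
import sys
from h import *
np.set_printoptions(precision=4,suppress=True)
M=np.array([.565,.237]);a=np.radians(7.6);ex=np.array([np.cos(a),np.sin(a)]);ey=np.array([-ex[1],ex[0]])
d=manip.get_image("wrist");cv2.imwrite(f"pics/w_{sys.argv[1]}.png",d["img"][:,:,::-1])
for r in rings_ if 0 else rings(d):
    p=r[4][:2]; print(r[:4],p,"local",(p-M)@ex,(p-M)@ey)
E
python3 w.py b
```

```text
time_s: 6.98
ee_pos: [0.5192, 0.2674, 0.0033]
eef_rot: [0.001, 0.71, 0.705, 0.0]
ft_force: [0.3, -0.1, -0.5]
finger_gap: 0.0003
```

View pics/w_b.png

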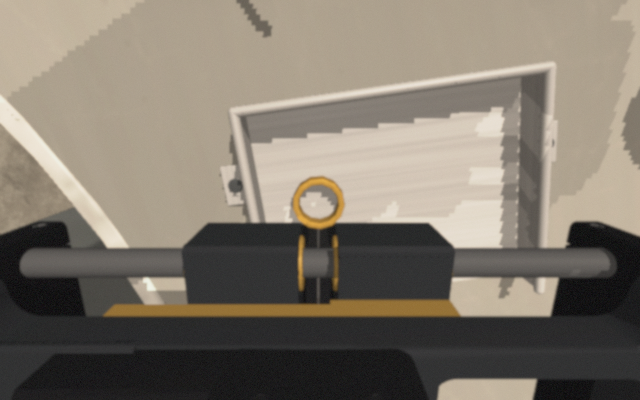

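The wrist view shows ring_near on the pan floor at (319,202), clear of the left wall. I back straight out and line up behind ring_far.

```bash
python3 -m inch '[{"dp":[0,-0.4,0],"yaw":0,"gripper":0},{"dp":[0,-1.4,0],"yaw":0,"gripper":0},{"dp":[0,-2.6,0],"yaw":0,"gripper":0},{"dp":[0,-3.8,0],"yaw":0,"gripper":0},{"dp":[0,-4.8,0],"yaw":0,"gripper":0},{"dp":[0,-5.3,0],"yaw":0,"gripper":0},{"dp":[0,-5.3,0],"yaw":0,"gripper":0},{"dp":[0.8,-5.3,0],"yaw":0,"gripper":0},{"dp":[1.5,-5.3,0],"yaw":0,"gripper":0},{"dp":[1.74,-5.3,0],"yaw":0,"gripper":0},{"dp":[1.74,-5.3,0],"yaw":0,"gripper":0},{"dp":[1.74,-5.3,0],"yaw":0,"gripper":0}]'; python3 w.py c
```

```text
time_s: 8.52
ee_pos: [0.5877, 0.0558, 0.0032]
eef_rot: [0.001, 0.709, 0.705, 0.0]
ft_force: [-0.0, 0.6, 0.3]
finger_gap: 0.0002
(5.0, 114.5, 11, 26) [0.4325 0.1245] local -0.14625490369624922 -0.09397676545054405
```

View pics/w_c.png

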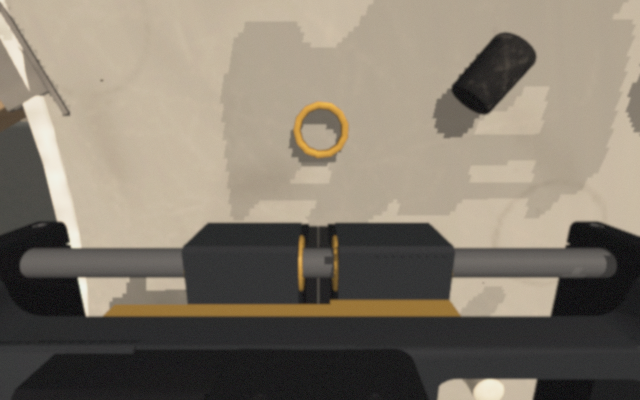

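ring_far is centred ahead at (321,130), and the tube at (495,72) is well to the side. I push it.

```bash
python3 -m inch '[{"dp":[0,0.5,0],"yaw":0,"gripper":0},{"dp":[0,0.8,0],"yaw":0,"gripper":0},{"dp":[0,0.95,0],"yaw":0,"gripper":0},{"dp":[0,1.1,0],"yaw":0,"gripper":0},{"dp":[0,1.3,0],"yaw":0,"gripper":0},{"dp":[0,1.5,0],"yaw":0,"gripper":0},{"dp":[0,1.7,0],"yaw":0,"gripper":0},{"dp":[0,1.9,0],"yaw":0,"gripper":0},{"dp":[0,2.1,0],"yaw":0,"gripper":0},{"dp":[0,2.3,0],"yaw":0,"gripper":0},{"dp":[0,2.5,0],"yaw":0,"gripper":0},{"dp":[0,2.7,0],"yaw":0,"gripper":0}]'; python3 w.py d
```

```text
time_s: 10.07
ee_pos: [0.5878, 0.1642, 0.0033]
eef_rot: [0.001, 0.709, 0.705, 0.0]
ft_force: [-0.3, 0.2, -0.2]
finger_gap: 0.0004
(634.0, 221.0, 11, 25) [0.7612 0.1743] local 0.18617121512148846 -0.08804683770385613
```

View pics/w_d.png

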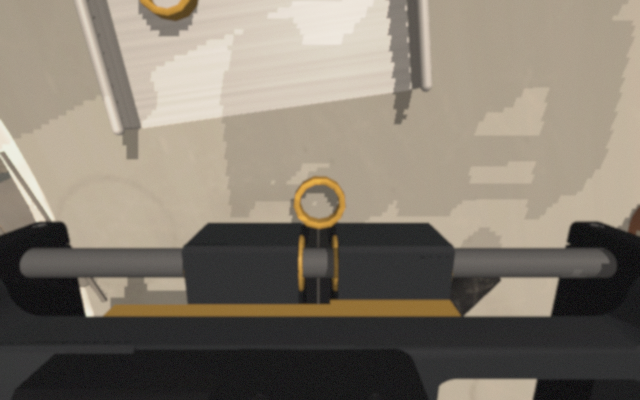

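ring_far is centred at (320,202) and ring_near lies inside at (168,0). I continue.

```bash
python3 -m inch '[{"dp":[0,0.2,0],"yaw":0,"gripper":0},{"dp":[0,0.4,0],"yaw":0,"gripper":0},{"dp":[0,0.6,0],"yaw":0,"gripper":0},{"dp":[0,0.8,0],"yaw":0,"gripper":0},{"dp":[0,1.0,0],"yaw":0,"gripper":0},{"dp":[0,1.2,0],"yaw":0,"gripper":0},{"dp":[0,1.4,0],"yaw":0,"gripper":0},{"dp":[0,1.6,0],"yaw":0,"gripper":0},{"dp":[0,1.8,0],"yaw":0,"gripper":0},{"dp":[0,2.0,0],"yaw":0,"gripper":0},{"dp":[0,2.2,0],"yaw":0,"gripper":0},{"dp":[0,2.4,0],"yaw":0,"gripper":0},{"dp":[0,2.55,0],"yaw":0,"gripper":0},{"dp":[0,2.65,0],"yaw":0,"gripper":0},{"dp":[0,2.7,0],"yaw":0,"gripper":0}]'; python3 w.py e
```

```text
time_s: 12.0
ee_pos: [0.5876, 0.2738, 0.0034]
eef_rot: [0.001, 0.709, 0.705, 0.0]
ft_force: [0.4, -0.8, -0.1]
finger_gap: 0.0008
```

View pics/w_e.png

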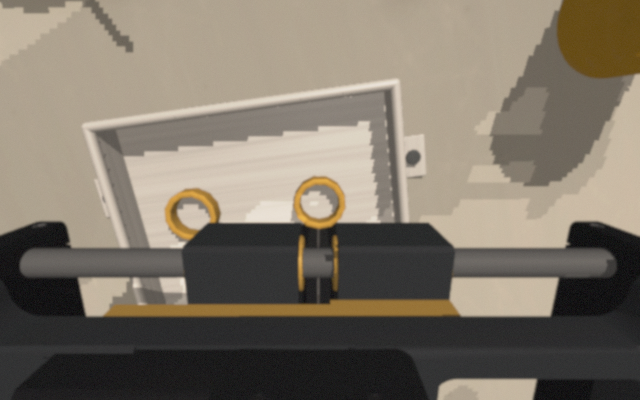

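Both rings are inside, at (191,214) and (319,202). Before going behind ring_mid I check the rod near (0.5,-0.2).

Run:
```python
from h import *
np.set_printoptions(precision=3,suppress=True)
for n in("top","scene"):
    d=manip.get_image(n); D=d["depth"]; v,u=np.nonzero(D>0); z=D[v,u]
    C=np.c_[(u-d["cx"])/d["fx"]*z,(v-d["cy"])/d["fy"]*z,z]; W=(C-d["t"])@d["R"]
    k=(W[:,2]>.035)&(W[:,2]<.2)&(W[:,0]>.38)&(W[:,0]<.62)&(W[:,1]<-.11)&(W[:,1]>-.3)
    a=W[k]; print(n,len(a)); 
    if len(a): print(a[np.argsort(-a[:,1])[:5]],a[np.argsort(-a[:,0])[:5]])
```

```text
top 514
[[ 0.38  -0.211  0.049]
 [ 0.382 -0.211  0.054]
 [ 0.38  -0.211  0.053]
 [ 0.382 -0.212  0.061]
 [ 0.382 -0.212  0.056]] [[ 0.62  -0.29   0.04 ]
 [ 0.62  -0.298  0.045]
 [ 0.619 -0.289  0.036]
 [ 0.619 -0.294  0.042]
 [ 0.619 -0.296  0.042]]
scene 856
[[ 0.383 -0.214  0.062]
 [ 0.385 -0.215  0.062]
 [ 0.382 -0.216  0.063]
 [ 0.385 -0.217  0.064]
 [ 0.382 -0.218  0.064]] [[ 0.62  -0.299  0.045]
 [ 0.619 -0.295  0.043]
 [ 0.619 -0.29   0.041]
 [ 0.619 -0.291  0.043]
 [ 0.619 -0.297  0.043]]
```

The rod stays at y < -0.21, so stopping at y = -0.115 is clear of it.

```bash
python3 -m inch '[{"dp":[0,-0.4,0],"yaw":0,"gripper":0},{"dp":[0,-1.4,0],"yaw":0,"gripper":0},{"dp":[0,-2.6,0],"yaw":0,"gripper":0},{"dp":[0,-3.8,0.4],"yaw":0,"gripper":0},{"dp":[0,-5.0,0.8],"yaw":0,"gripper":0},{"dp":[-0.2,-6.2,0.8],"yaw":0,"gripper":0},{"dp":[-0.4,-7.4,0.8],"yaw":0,"gripper":0},{"dp":[-0.6,-8.6,0.8],"yaw":0,"gripper":0},{"dp":[-0.6,-9.4,0.8],"yaw":0,"gripper":0},{"dp":[-0.6,-9.75,0.8],"yaw":0,"gripper":0},{"dp":[-0.6,-9.75,0.8],"yaw":0,"gripper":0},{"dp":[-0.6,-9.75,0.5],"yaw":0,"gripper":0},{"dp":[-0.6,-9.75,0],"yaw":0,"gripper":0},{"dp":[-0.6,-9.75,0],"yaw":0,"gripper":0},{"dp":[-0.6,-9.75,0],"yaw":0,"gripper":0}]'; python3 w.py f;python3 look.py f
```

```text
time_s: 14.02
ee_pos: [0.5631, -0.1155, 0.0023]
eef_rot: [-0.0, 0.709, 0.706, 0.0]
ft_force: [-0.2, -0.4, -0.5]
finger_gap: 0.0002
tcp [ 0.5632 -0.1158  0.0026]
top (222.5, 252.0, 16, 15) [0.5201 0.2927] local -0.03711038848806317 0.06111561131211128
top (411.0, 216.0, 15, 15) [ 0.5642 -0.0657] local -0.04082245153570099 -0.2999801022722552
top (218.0, 216.0, 15, 15) [0.5891 0.3003] local 0.032299754430675454 0.05953234900957629
scene (339.5, 262.0, 16, 13) [ 0.5626 -0.0655] local -0.04239716898448424 -0.2994931275001495
scene (239.0, 189.0, 11, 7) [0.5192 0.2935] local -0.03788425543631689 0.062076928525065064
scene (265.5, 181.0, 10, 7) [0.5871 0.3013] local 0.030400230795087586 0.060818012927387866
```

View pics/w_f.png

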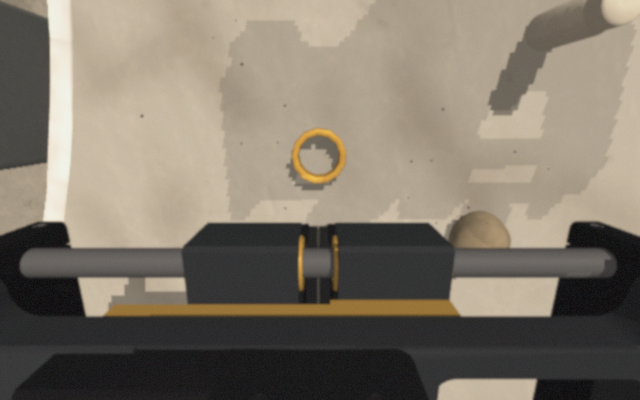

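View pics/top_f.png

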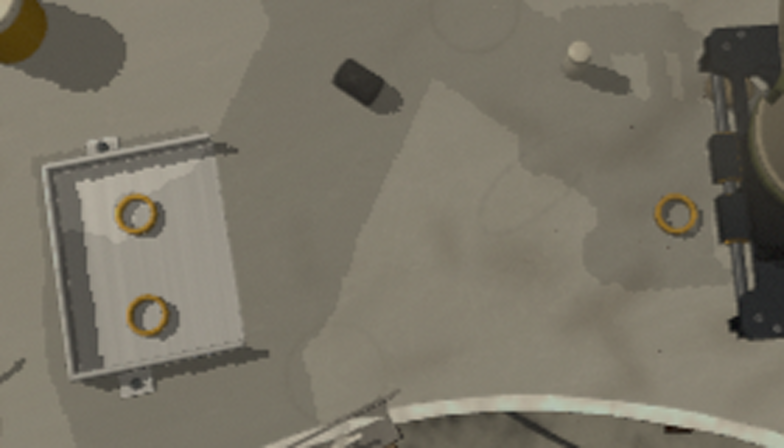

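Both swept rings lie well inside the pan in the top crop, at (136,214) and (148,315). ring_mid is centred ahead in the wrist view at (319,156). I push it straight, in two legs.

```bash
python3 -m inch '[{"dp":[0,0.3,0.02],"yaw":0,"gripper":0},{"dp":[0,0.55,0.02],"yaw":0,"gripper":0},{"dp":[0,0.75,0.02],"yaw":0,"gripper":0},{"dp":[0,0.95,0.02],"yaw":0,"gripper":0},{"dp":[0,1.15,0.02],"yaw":0,"gripper":0},{"dp":[0,1.35,0.02],"yaw":0,"gripper":0},{"dp":[0,1.55,0.02],"yaw":0,"gripper":0},{"dp":[0,1.75,0.02],"yaw":0,"gripper":0},{"dp":[0,1.95,0.02],"yaw":0,"gripper":0},{"dp":[0,2.15,0.02],"yaw":0,"gripper":0},{"dp":[0,2.35,0.02],"yaw":0,"gripper":0},{"dp":[0,2.55,0.02],"yaw":0,"gripper":0},{"dp":[0,2.75,0.02],"yaw":0,"gripper":0},{"dp":[0,2.95,0.02],"yaw":0,"gripper":0},{"dp":[0,3.15,0.02],"yaw":0,"gripper":0},{"dp":[0,3.35,0.02],"yaw":0,"gripper":0},{"dp":[0,3.55,0.02],"yaw":0,"gripper":0},{"dp":[0,3.75,0.02],"yaw":0,"gripper":0},{"dp":[0,3.95,0.02],"yaw":0,"gripper":0},{"dp":[0,4.15,0.02],"yaw":0,"gripper":0}]'; python3 w.py g
```

```text
time_s: 16.68
ee_pos: [0.5634, 0.0504, 0.0038]
eef_rot: [0.0, 0.709, 0.705, 0.0]
ft_force: [0.2, -0.2, -0.8]
finger_gap: 0.0004
```

View pics/w_g.png

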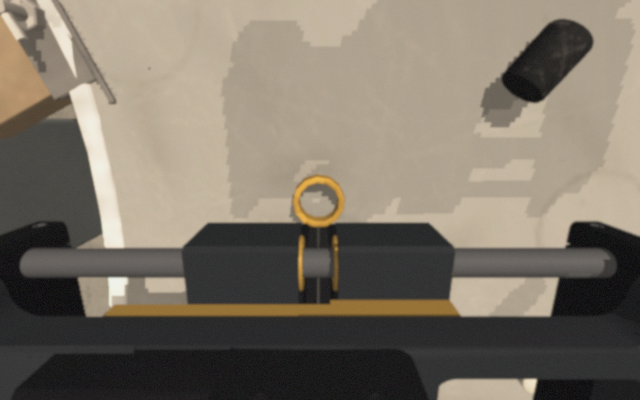

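ring_mid is still centred at (319,201). Last leg.

```bash
python3 -m inch '[{"dp":[0,0.2,0],"yaw":0,"gripper":0},{"dp":[0,0.45,0],"yaw":0,"gripper":0},{"dp":[0,0.7,0],"yaw":0,"gripper":0},{"dp":[0,0.95,0],"yaw":0,"gripper":0},{"dp":[0,1.2,0],"yaw":0,"gripper":0},{"dp":[0,1.45,0],"yaw":0,"gripper":0},{"dp":[0,1.7,0],"yaw":0,"gripper":0},{"dp":[0,1.95,0],"yaw":0,"gripper":0},{"dp":[0,2.2,0],"yaw":0,"gripper":0},{"dp":[0,2.45,0],"yaw":0,"gripper":0},{"dp":[0,2.7,0],"yaw":0,"gripper":0},{"dp":[0,2.95,0],"yaw":0,"gripper":0},{"dp":[0,3.2,0],"yaw":0,"gripper":0},{"dp":[0,3.45,0],"yaw":0,"gripper":0},{"dp":[0,3.7,0],"yaw":0,"gripper":0},{"dp":[0,3.95,0],"yaw":0,"gripper":0},{"dp":[0,4.2,0],"yaw":0,"gripper":0},{"dp":[0,4.45,0],"yaw":0,"gripper":0},{"dp":[0,4.7,0],"yaw":0,"gripper":0},{"dp":[0,4.85,0],"yaw":0,"gripper":0}]'; python3 w.py h
```

```text
time_s: 19.23
ee_pos: [0.5632, 0.2467, 0.0039]
eef_rot: [0.0, 0.708, 0.706, 0.001]
ft_force: [0.1, -0.5, 0.2]
finger_gap: 0.0003
(633.5, 5.5, 12, 12) [0.7106 0.3625] local 0.1609065215430537 0.10517268074566091
```

View pics/w_h.png

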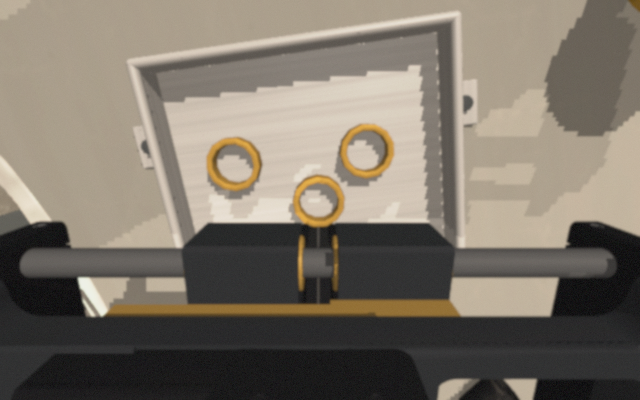

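All three rings lie flat inside, at (233,163), (367,150) and (319,201). I back out, clear the view and verify.

```bash
python3 -m inch '[{"dp":[0,-0.4,0],"yaw":0,"gripper":0},{"dp":[0,-1.4,0],"yaw":0,"gripper":0},{"dp":[0,-2.6,0],"yaw":0,"gripper":0},{"dp":[0,-3.8,0.5],"yaw":0,"gripper":0},{"dp":[0,-5.0,1],"yaw":0,"gripper":0},{"dp":[-0.2,-6.2,1.5],"yaw":0,"gripper":0},{"dp":[-0.4,-7.4,2],"yaw":0,"gripper":0},{"dp":[-0.4,-8.5,2.5],"yaw":0,"gripper":0},{"dp":[-0.4,-8.5,2.5],"yaw":0,"gripper":0},{"dp":[-0.4,-8.5,2.5],"yaw":0,"gripper":0},{"dp":[-0.4,-8.5,2.5],"yaw":0,"gripper":0}]'; python3 look.py i; python3 -c "
from h import *
d=manip.get_image('top')
for nm,u,v,z in(('tube',298,170,.012),('vialtop',377,158,.042),('pumice',430,171,.013)): print(nm,ray(d,u,v,z))
"
```

```text
time_s: 20.65
ee_pos: [0.5467, -0.0916, 0.1035]
eef_rot: [-0.001, 0.707, 0.707, 0.001]
ft_force: [0.3, -0.1, 0.1]
finger_gap: 0.0005
tcp [ 0.5467 -0.0916  0.1035]
top (222.5, 252.0, 16, 15) [0.5201 0.2927] local -0.03711038848806317 0.06111561131211128
top (225.0, 222.0, 29, 27) [0.5767 0.2871] local 0.018187721311199195 0.04815616296883269
scene (239.0, 189.0, 11, 7) [0.5192 0.2935] local -0.03788425543631689 0.062076928525065064
scene (262.5, 185.0, 16, 13) [0.5725 0.2848] local 0.01379404143237394 0.046396474929244785
tube [0.66740321 0.14316221 0.012     ]
vialtop [ 0.6717788  -0.00734319  0.042     ]
pumice [ 0.64765385 -0.11005106  0.013     ]
```

View pics/top_i.png

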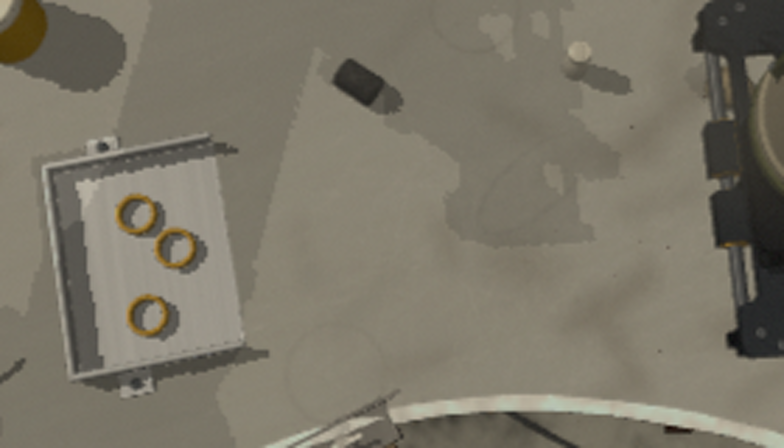

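View pics/scene_i.png

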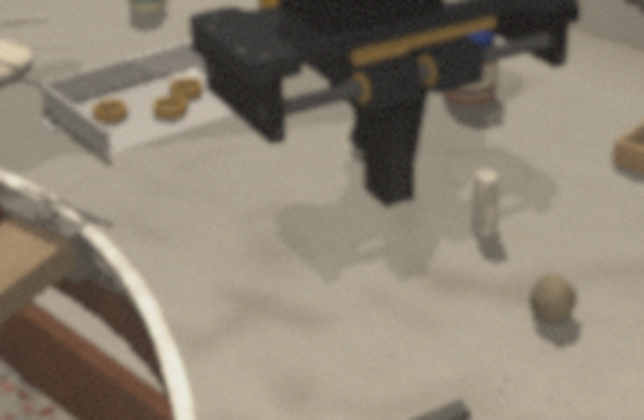

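The top crop shows all three rings flat and separate in the pan, at (136,214), (175,247) and (148,315). The tube (359,82) and vial (579,52) are in the same places as before, and in the scene crop so is the pumice (553,300). The arm is clear, so I hand in.

```bash
python3 -c "
from station import manip
print(manip.job_done())"
```

```text
the job is handed in; nothing more can be done
None
```

I swept all three brass rings into the pan through its open side and handed the job in at about 21 s of the 64 s allowed. They went one at a time (ring_near, ring_far, ring_mid), with the fingers shut and sliding on the bench the whole way.

- **Rings:** The last top and scene pictures show all three flat and separate, wholly inside the pan. The last one in, ring_mid, sits about 20 mm in from the mouth at its nearest edge, going by where the fingers stopped. ring_mid and ring_far merged into one blob in the final colour mask, so I judged those two by eye. The mask confirmed ring_near at 61 mm past the mouth, and it had confirmed ring_far at 60 mm before ring_mid went in.
- **Loose items:** In the pictures the vial, tube and pumice are where they started, and the pushes passed well clear of them. My last printed coordinates for these three only reused the earlier pixel positions, so they are not a separate check.
- **Forces:** Every wrist force reading, taken at the end of each move, was about 2 N or less.

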